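# Key the pink nail-colour wheel onto its display stand

## Robot

A 6-joint arm with a two-finger parallel gripper is mounted at the origin on the work surface. World frame = base frame: x ahead of the robot, y to its left, z up, the work surface at z = 0. Lengths are in m, angles in rad, forces in N, time in s.
With the tool pointing down it reaches from about 0.275 to 0.85 m from the base axis. Payload 19 kg.
Tool frame: the origin (TCP) lies on the mounting face of the last link; the fingertips stand 173 mm ahead of it and the grasp point (between the pads) lies 155 mm ahead of it (env.tips_ahead is the distance from the TCP to the fingertips, in m); z points along the fingers, y is the line along which they close (so a half turn about z gives the same grasp; the last joint's range is limited). The gripper opens to 85 mm and grips with 20 to 120 N. Pads are 22 mm wide; open, the fingers measure 114 mm over their backs; the gripper's body (76 mm by 85 mm) begins 54 mm behind the grasp point. The pads swing forward as they close: fully open they stand 13 mm farther back than shut.
Start: joints at [1.183, 0.15, 1.437, -0, 1.554, -0.134], TCP at [0.144, 0.557, 0.405] pointing down, gripper open.
Joint ranges: [-2.8, 2.8], [-0.68, 2.1], [0.12, 2.68], [-1.39, 4.53], [0.16, 2.79], [-2.81, 2.81]. Speed limits (rad/s): [1.89, 1.89, 2.22, 3.01, 3.01, 3.01].

## Interface

Orientations are given as [roll, pitch, yaw] about the fixed x, y, z axes, in that order (R = Rz(yaw) Ry(pitch) Rx(roll)).
In Python, from rig import env gives the robot as it stands. The module is installed in compiled form; this text tells all that it offers.
- The arm moves only by the tool play_rows, never from a script. Its argument "steps" is a list of rows, each an object of numbers: "x", "y", "z": the shift along the tool's x, y, z in mm; "rx", "ry", "rz": the turn, a rotation vector about the tool's x, y, z in rad; "gripper": the finger opening in mm, from 0 to 85.4. In form: [{"x": .., "y": .., "z": .., "rx": .., "ry": .., "rz": .., "gripper": ..}, ...]. A call has exactly 10 rows; each row is the pose to reach, as a shift and turn from the pose commanded when the call began, along the tool's axes at that moment; what a row does not reach only later rows make up. A row lasts 1/8 s, in which the tool goes at most 62.5 mm and 10.7 degrees, less where a joint would pass 70% of its speed; a pose out of reach is approached as far as the arm can. A call with a gripper value outside its range is refused whole. The fingers move at their own pace and stop on an object; "squeeze" is the grip in N (left out, the last holds). Time passes only in rows, so rows that repeat a pose let the fingers close, or fill a call up. It gives the time, the measured TCP pose, the force, the opening and the grip force at its end, in the units of the state.
- env.get_state(): the state, without advancing time (a new reading comes with each control period).
- env.snapshot(name): name is "scene" or "top"; returns the picture (400x640x3 uint8, red, green, blue); there is no depth.
- env.camera_info(name): a dict with "fx", "fy", "cx", "cy" (pixels), "view" (4x4, takes a point from world to camera coordinates). Camera axes: x right, y down, z forward; pixel columns grow to the right and rows downward; lengths in m; the calibration is good to about 2 mm. A picture is of the moment at which its call begins. camera_info takes no time and is no camera call.
- env.hand_in(): hands the job in; it is judged then, once.
Trained networks look in the newest picture that a camera, given by its name, has taken for a name from the list of things; names that differ only in an ending like _2 or _b are one class to them, and where a whole thing is asked for, a point or a joint stands for the part that bears it (a point fixed in the world has none). Each returns a list of dicts, best first, with "score" (0 to 1); they miss things now and then, are a little off and sometimes report something else, mostly with a low value. They report only what shows in the picture. A call takes as long as a camera call. They do not tell look-alikes from the thing itself.
- env.find_in(camera, query): "centre" ([x, y, z] in m, in world coordinates, good to about 4 mm: the middle of the surface that is visible of it).
The state is a dict: "time": time; "joints": joint angles; "qvel": joint speeds; "effort": joint torques, N m; "eef_pos": TCP position; "orientation": TCP orientation; "wrist_force": force on the tool from outside, world axes, zero at the start; "moment": the same for the moment, N m; "gripper_width": opening from 0.0 (shut) to 1.0 (fully open); "gripper_force": force on a finger pad.
Only numpy, scipy, OpenCV 4.12 (cv2) and the standard library are available. Lean on these libraries where they do the work, as an engineer would, in place of code of your own. Each camera call takes 0.05 s, during which the arm holds its last target. There are 200 camera calls.

## Task

Put the pink nail-colour sample wheel on the display stand: lift it by its hub, turn it until the slot in the hub lines up with the stand's flat brass key, lower it all the way down until it sits flat on the black foot, and only then let go. Don't drop it onto the key, and leave the blue wheel where it is.

Things in the scene. Friction and masses are not known exactly. Their poses are not given: they have to be found in the camera images.
- pink_wheel_center (a point): Loose sample wheel, 130 g, lying flat: pink oblong hub 70 long (x) x 38 wide (y) x 60 mm tall (z up), with a slot 54 x 22 mm (long way along x) right through it from top to bottom, on a flat white ring of pink sample nails, 6 mm thick, 144 mm across. Grip the hub across its 38 mm (along y). Point: hub centre, 30 mm above the wheel's underside.
- blue_wheel_center (a point): Blue sample wheel, same shape and size as the pink one but with blue hub and blue nails; loose, not wanted, to be left where it is. Point: its hub centre, 30 mm above its underside; axes as for the pink wheel.
- stand_seat (a point): Stand, fixed: round black foot, 100 mm across, 16 mm tall; on it an upright flat brass key 40 long (x) x 8 thick (y), rising 50 mm above the foot, nose rounded. Point: on the key's axis at the foot's top face, where a seated wheel's underside rests (hub centre 30 mm above it). The slot fits over the key with 7 mm play each side; half a turn makes no difference.
There are look-alikes about, which are no part of the job. Leave any orange look-alike of the part that bears stand_seat alone.

How it is judged:
By the outcome, as a careful person would: the job done as asked, in the order asked, and still so for the second after the job is handed in, with the robot touching nothing.
It also fails if it takes over 40 s, if anything falls off the work surface, if the arm or the gripper's body presses on something with over 40 N, if the wrist force passes 120 N, or if a joint passes its speed limit or range.

## Working session

There is one attempt and no reset: what is moved stays moved. The work goes in short steps, Python scripts to look and compute and a tool call to move; the robot and the scene stay as the last step left them, time stands still between calls to the robot, and variables do not carry over. Pictures are saved under pics/ and viewed, at most 10 in all, crops included, and the job is handed in when it is done.

Besides the shell and the picture viewer there is one more tool, called after "Emit:" as name([rows], argument=value, ...), one row to a line, values as JSON. play_rows: Moves the arm, as the interface text tells. Its arguments: {"type":"object","properties":{"steps":{"type":"array"},"squeeze":{"type":"number"}},"required":["steps"]}

```bash
mkdir -p pics
python3 - <<'E'
from rig import env
import cv2
for c in("scene","top"):
    im=env.snapshot(c); cv2.imwrite(f"pics/{c}0.png",im[:,:,::-1])
    i=env.camera_info(c); print(c,i)
    for q in("pink_wheel_center","blue_wheel_center","stand_seat"):
        for d in env.find_in(c,q): print(q,d)
print(env.get_state())
E
```

```text
scene {'fx': 432.13835416773753, 'fy': 432.13835416773753, 'cx': 321.8759697795244, 'cy': 194.85523567883254, 'view': array([[ 0.25832738,  0.96601033,  0.00954017, -0.10871433],
       [ 0.64052246, -0.1638771 , -0.75025014, -0.26969987],
       [-0.72318596,  0.19992085, -0.66108526,  1.26877069],
       [ 0.        ,  0.        ,  0.        ,  1.        ]])}
pink_wheel_center {'centre': [0.5583, 0.202, 0.0124], 'score': 0.77}
blue_wheel_center {'centre': [0.597, -0.0374, 0.0015], 'score': 0.68}
stand_seat {'centre': [0.5531, -0.2411, 0.0151], 'score': 0.87}
stand_seat {'centre': [0.4091, -0.278, 0.0152], 'score': 0.65}
top {'fx': 465.35917722636725, 'fy': 465.35917722636725, 'cx': 311.6192089168816, 'cy': 193.53078722823994, 'view': array([[ 0.02027006, -0.99921159,  0.03413669, -0.02379866],
       [-0.98705053, -0.02543421, -0.15838041,  0.48874157],
       [ 0.15912379, -0.03048426, -0.98678789,  0.85431883],
       [ 0.        ,  0.        ,  0.        ,  1.        ]])}
pink_wheel_center {'centre': [0.5318, 0.2115, 0.0035], 'score': 0.68}
blue_wheel_center {'centre': [0.5809, -0.034, 0.0076], 'score': 0.95}
stand_seat {'centre': [0.3922, -0.2717, 0.0163], 'score': 0.66}
stand_seat {'centre': [0.5449, -0.2324, 0.0176], 'score': 0.57}
{'time': 0.4, 'joints': array([ 1.18300510e+00,  1.50596387e-01,  1.43746505e+00,  1.66801932e-05,
        1.55382465e+00, -1.34021801e-01]), 'qvel': array([ 0.00016965, -0.00095633,  0.00059701,  0.00011431, -0.0023403 ,
        0.00129696]), 'effort': array([-2.73288744e-03, -7.12090445e+01, -5.70538044e+01, -1.15594453e-04,
        2.62501235e-03, -7.94621951e-05]), 'eef_pos': array([0.14438266, 0.55657083, 0.40457923]), 'orientation': array([-3.14130407e+00, -5.57378187e-05,  2.88782293e+00]), 'wrist_force': array([-0.00053338, -0.3362383 , -0.19746044]), 'moment': array([-0.0071542 , -0.00080157, -0.02844076]), 'gripper_force': 0.0, 'gripper_width': 1.0028733316271423}
```

View pics/top0.png

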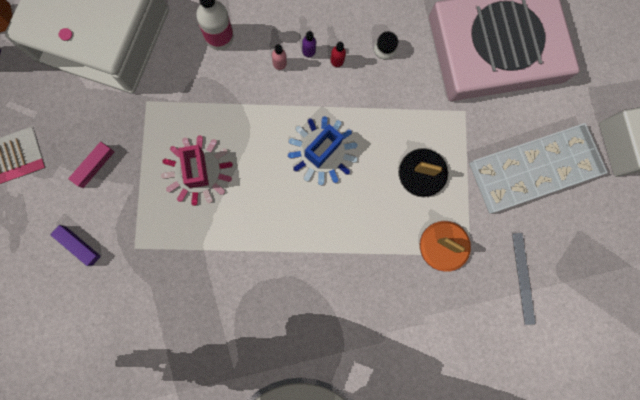

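View pics/scene0.png

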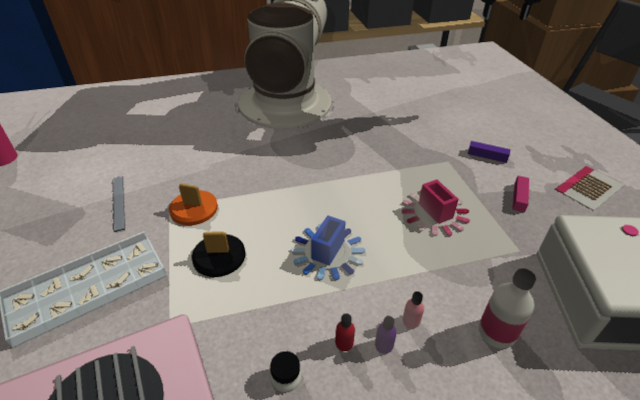

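Top view: the pink wheel is at (194,167), the blue at (325,146), the black stand at (424,172) and the orange stand at (445,246). The stand wanted is the black-footed one at (424,172). The orange one and the loose pink bar at (90,165) are look-alikes. Next I fit the hub and key silhouettes in both cameras and check them in one enlarged crop.

```bash
cat > h.py <<'E'
from rig import env
import cv2, numpy as np
from scipy.optimize import minimize
def proj(c,P):
    i=env.camera_info(c); q=(i["view"]@np.c_[P,np.ones(len(P))].T)[:3]
    return np.c_[i["fx"]*q[0]/q[2]+i["cx"], i["fy"]*q[1]/q[2]+i["cy"]]
def box(p,L,W,z0,z1):
    x,y,a=p; c,s=np.cos(a),np.sin(a)
    return np.array([[x+c*u*L/2-s*v*W/2, y+s*u*L/2+c*v*W/2,z] for z in(z0,z1) for u,v in((-1,-1),(1,-1),(1,1),(-1,1))])
def mask(im,kind,seed):
    h=cv2.cvtColor(im,cv2.COLOR_RGB2HSV).astype(int); H,S,V=h[...,0],h[...,1],h[...,2]
    if kind=="pink": m=((H>160)|(H<3))&(S>130)
    else: m=(H>10)&(H<28)&(S>70)&(V>50)
    n,l,st,ce=cv2.connectedComponentsWithStats(m.astype(np.uint8))
    ok=[k for k in range(1,n) if st[k,4]>60]
    k=min(ok,key=lambda k:np.hypot(*(ce[k]-seed)))
    pts=np.argwhere(l==k)[:,::-1].astype(np.int32)
    return cv2.convexHull(pts)
S=8
def fit(kind,dims,p0,cams,ims,free=3):
    hulls={c:mask(ims[c],kind,proj(c,box(p0,*dims)).mean(0)) for c in cams}
    def rast(poly):
        o=np.zeros((400*4,640*4),np.uint8); cv2.fillConvexPoly(o,np.round(poly*64).astype(np.int32),1,shift=4);return o
    def edge(poly): # support function of the hull, in 48 directions
        t=np.arange(48)*2*np.pi/48; return (poly@np.c_[np.cos(t),np.sin(t)].T).max(0)
    def cost(p): return sum((np.abs(edge(proj(c,box(p,*dims)))-edge(hulls[c][:,0].astype(float)))).mean() for c in cams)
    best=min((minimize(cost,[p0[0],p0[1],a],method="Nelder-Mead",options=dict(initial_simplex=[[p0[0],p0[1],a],[p0[0]+.01,p0[1],a],[p0[0],p0[1]+.01,a],[p0[0],p0[1],a+.2]])) for a in np.arange(0,np.pi,.4)),key=lambda r:r.fun)
    x=best.x.copy(); x[2]=(x[2]+np.pi/2)%np.pi-np.pi/2
    return x,best.fun
HUB=(.07,.038,0,.06); KEY=(.04,.008,.016,.066)
E
python3 - <<'E'
from h import *
ims={c:env.snapshot(c) for c in("scene","top")}
R={}
for k,d,p in(("pink",HUB,(.545,.205)),("brass",KEY,(.549,-.237))):
    for cams in(("scene",),("top",),("scene","top")):
        r=fit(k,d,(*p,0),cams,ims); print(k,cams,np.round(r[0],4),round(r[1],2))
    R[k]=(r[0],d)
# foot: black blob in the top picture
im=ims["top"]; m=(im.max(2)<45).astype(np.uint8); m[:,:395]=0;m[:,452:]=0;m[:140]=0;m[205:]=0
e=cv2.fitEllipse(cv2.convexHull(np.argwhere(m)[:,::-1].astype(np.int32)));print(e, proj("top",np.array([[*R["brass"][0][:2],.016]])))
out=[]
for c,b in(("top",((150,120,250,220),(380,130,480,230))),("scene",((390,160,490,260),(170,210,270,310)))):
    big=cv2.resize(ims[c],None,fx=4,fy=4,interpolation=cv2.INTER_CUBIC)
    for r,d in R.values():
        q=np.int32((proj(c,box(r,*d))+.5)*4)
        cv2.polylines(big,[q[:4],q[4:]],True,(0,255,0),1)
    out.append(np.hstack([big[y0*4:y1*4,x0*4:x1*4] for x0,y0,x1,y1 in b]))
cv2.imwrite("pics/crop1.png",cv2.resize(np.vstack(out),(600,600))[:,:,::-1])
E
```

```text
pink ('scene',) [0.5347 0.2329 0.1395] 2.56
pink ('top',) [0.5435 0.218  0.1515] 1.71Traceback (most recent call last):
  File "<stdin>", line 6, in <module>
  File "h.py", line 27, in fit
    best=min((minimize(cost,[p0[0],p0[1],a],method="Nelder-Mead",options=dict(initial_simplex=[[p0[0],p0[1],a],[p0[0]+.01,p0[1],a],[p0[0],p0[1]+.01,a],[p0[0],p0[1],a+.2]])) for a in np.arange(0,np.pi,.4)),key=lambda r:r.fun)
  File "h.py", line 27, in <genexpr>
    best=min((minimize(cost,[p0[0],p0[1],a],method="Nelder-Mead",options=dict(initial_simplex=[[p0[0],p0[1],a],[p0[0]+.01,p0[1],a],[p0[0],p0[1]+.01,a],[p0[0],p0[1],a+.2]])) for a in np.arange(0,np.pi,.4)),key=lambda r:r.fun)
              ~~~~~~~~^^^^^^^^^^^^^^^^^^^^^^^^^^^^^^^^^^^^^^^^^^^^^^^^^^^^^^^^^^^^^^^^^^^^^^^^^^^^^^^^^^^^^^^^^^^^^^^^^^^^^^^^^^^^^^^^^^^^^^^^^^^^^^^^^^^^^^^^^^^^^^^^^^^^^^
    res = _minimize_neldermead(fun, x0, args, callback, bounds=bounds,
                               **options)
    fxcc = func(xcc)
    fx = function(np.copy(x), *(wrapper_args + args))
  File "h.py", line 26, in cost
    def cost(p): return sum((np.abs(edge(proj(c,box(p,*dims)))-edge(hulls[c][:,0].astype(float)))).mean() for c in cams)
                        ~~~^^^^^^^^^^^^^^^^^^^^^^^^^^^^^^^^^^^^^^^^^^^^^^^^^^^^^^^^^^^^^^^^^^^^^^^^^^^^^^^^^^^^^^^^^^^^^
  File "h.py", line 26, in <genexpr>
    def cost(p): return sum((np.abs(edge(proj(c,box(p,*dims)))-edge(hulls[c][:,0].astype(float)))).mean() for c in cams)
                                         ~~~~^^^^^^^^^^^^^^^^
  File "h.py", line 5, in proj
    i=env.camera_info(c); q=(i["view"]@np.c_[P,np.ones(len(P))].T)[:3]
ValueError: time passes only in moves, steps and waits
```

```bash
sed -i 's/^def proj/CAM={c:env.camera_info(c) for c in("scene","top")}\ndef proj/; s/i=env.camera_info(c); q=/i=CAM[c]; q=/' h.py
cat > m.py <<'E'
from h import *
ims={c:env.snapshot(c) for c in("scene","top")}
R={}
for k,d,p in(("pink",HUB,(.545,.215)),("brass",KEY,(.549,-.237))):
    for cams in(("scene",),("top",),("scene","top")):
        r=fit(k,d,(*p,0),cams,ims); print(k,cams,np.round(r[0],4),round(r[1],2))
    R[k]=(r[0],d)
im=ims["top"]; m=(im.max(2)<45).astype(np.uint8); m[:,:395]=0;m[:,452:]=0;m[:140]=0;m[205:]=0
e=cv2.fitEllipse(cv2.convexHull(np.argwhere(m)[:,::-1].astype(np.int32)));print(e, proj("top",np.array([[*R["brass"][0][:2],.016]])))
out=[]
for c,b in(("top",((150,120,250,220),(380,130,480,230))),("scene",((390,160,490,260),(170,210,270,310)))):
    big=cv2.resize(ims[c],None,fx=4,fy=4,interpolation=cv2.INTER_CUBIC)
    for k,(r,d) in R.items():
        q=np.int32((proj(c,box(r,*d))+.5)*4)
        cv2.polylines(big,[q[:4],q[4:]],True,(0,255,0),1)
        hl=mask(ims[c],k,proj(c,box(r,*d)).mean(0)); cv2.polylines(big,[hl*4+2],True,(0,255,255),1)
    out.append(np.hstack([big[y0*4:y1*4,x0*4:x1*4] for x0,y0,x1,y1 in b]))
cv2.imwrite("pics/crop1.png",cv2.resize(np.vstack(out),(600,600))[:,:,::-1])
E
python3 m.py
```

```text
pink ('scene',) [0.534  0.2309 0.1582] 2.54
pink ('top',) [0.543 0.221 0.243] 1.47
pink ('scene', 'top') [0.5416 0.2239 0.3341] 4.76
brass ('scene',) [ 0.5442 -0.2368  1.1505] 1.1
brass ('top',) [ 0.5439 -0.2373  1.3215] 0.48
brass ('scene', 'top') [ 0.5439 -0.2373  1.3178] 1.72
((423.2274475097656, 172.3358612060547), (46.77167892456055, 48.07066345214844), 114.2200698852539) [[423.85077046 171.24846432]]
```

View pics/crop1.png

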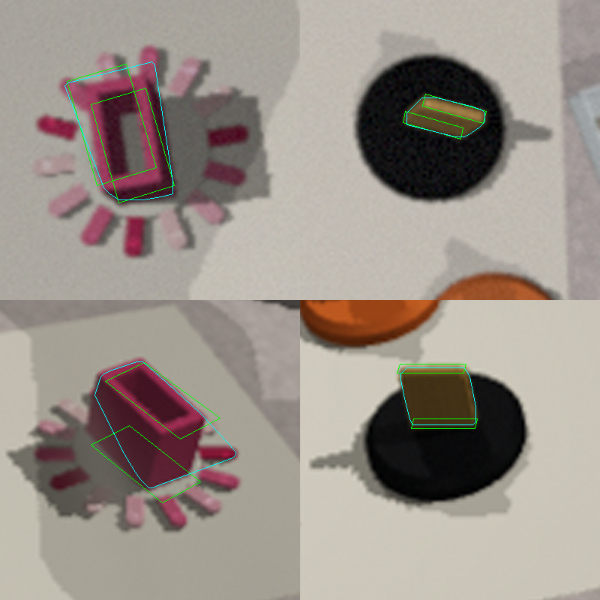

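Crop: the key fit on the black stand agrees with the picture, but the pink hub fit is spoiled by adjoining nails. I'll enlarge the pink wheel without overlay and read off the corners of its top face.

Run:
```python
from h import *
a=[cv2.resize(env.snapshot(c)[y:y+60,x:x+40],None,fx=10,fy=10,interpolation=cv2.INTER_CUBIC) for c,x,y in(("top",170,135),("scene",418,170))]
cv2.imwrite("pics/crop2.png",np.hstack(a)[:,:,::-1])
```

```text
(no output)
```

View pics/crop2.png

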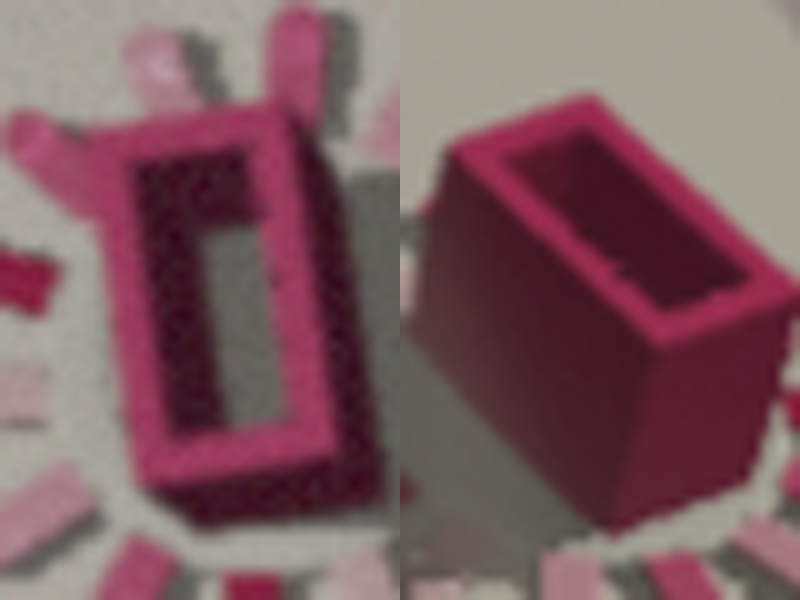

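The corners of the hub's top face are clear: (179,148), (198.5,145), (203.3,180) and (183.5,183) in top, and (423,184.5), (437,179), (457.5,198.5) and (443.5,204) in scene.

Run:
```python
from h import *
from scipy.optimize import least_squares
T=np.array([[90,133],[290,105],[338,455],[140,485]])/10+[169.5,134.5]
Sc=np.array([[55,150],[195,92],[398,290],[258,345]])/10+[417.5,169.5]
def res(p,cams):
    b=box(p[:3],.07,.038,0,p[3] if len(p)>3 else .06)[4:]
    # order both by matching to nearest
    o=[]
    for c in cams:
        q=proj(c,b); m=T if c=="top" else Sc
        o+=[q[k]-m[np.argmin(np.hypot(*(m-q[k]).T))] for k in range(4)]
    return np.ravel(o)
for cams in(("top",),("scene",),("top","scene")):
    for p0 in([.54,.22,.15],[.54,.22,.15,.06]):
        r=least_squares(res,p0,args=(cams,)); print(cams,np.round(r.x,4),round(np.abs(r.fun).mean(),2))
print(env.get_state()["orientation"])
```

```text
('top',) [0.5365 0.2159 0.1915] 0.3
('top',) [0.5407 0.2204 0.1912 0.0405] 0.12
('scene',) [0.5354 0.2192 0.1882] 0.45
('scene',) [0.5104 0.237  0.199  0.035 ] 0.26
('top', 'scene') [0.5365 0.2171 0.191 ] 0.64
('top', 'scene') [0.5366 0.2168 0.1908 0.0611] 0.6
[-3.14150372e+00  1.36797420e-05  2.88778151e+00]
```

Emit:
play_rows([
  {"x":-45,"y":-20,"z":5,"rz":-0.04},
  {"x":-90,"y":-45,"z":15,"rz":-0.09},
  {"x":-140,"y":-70,"z":25,"rz":-0.13},
  {"x":-185,"y":-92,"z":35,"rz":-0.18},
  {"x":-232,"y":-115,"z":45,"rz":-0.22},
  {"x":-280,"y":-138,"z":60,"rz":-0.27},
  {"x":-325,"y":-161,"z":70,"rz":-0.31},
  {"x":-372,"y":-184,"z":80,"rz":-0.36},
  {"x":-420,"y":-208,"z":90,"rz":-0.4},
  {"x":-465,"y":-230,"z":105,"rz":-0.445},
], squeeze=45)

```text
$.steps[0]: bad value
```

```bash
cat >> h.py <<'E'
def rel(x,y,z,yaw):
    s=env.get_state(); a=s["orientation"][2]; d=np.array([x,y,z])-s["eef_pos"]; c,n=np.cos(a),np.sin(a)
    dy=(yaw-a+np.pi)%(2*np.pi)-np.pi
    print("t",s["time"],"pos",np.round(s["eef_pos"],4),"ori",np.round(s["orientation"],4),"j",np.round(s["joints"],3),"F",np.round(s["wrist_force"],2))
    print("shift mm",np.round(1000*np.array([d[0]*c+d[1]*n, d[0]*n-d[1]*c, -d[2]]),1),"rz",round(-dy,4))
E
python3 -c "
from h import *
rel(.5365,.217,.192,3.333)
for c in('top','scene'): cv2.imwrite(f'pics/{c}1.png',env.snapshot(c)[:,:,::-1])"
```

```text
t 0.7 pos [0.1444 0.5566 0.4047] ori [-3.1415  0.      2.8878] j [ 1.183  0.15   1.437 -0.     1.554 -0.134] F [-0.09  0.03 -0.91]
shift mm [-464.8 -230.2  212.7] rz -0.4452
```

All the fields seem to be required.

Emit:
play_rows([
  {"x":-45,"y":-20,"z":5,"rx":0,"ry":0,"rz":-0.04,"gripper":85},
  {"x":-90,"y":-45,"z":15,"rx":0,"ry":0,"rz":-0.09,"gripper":85},
  {"x":-140,"y":-70,"z":25,"rx":0,"ry":0,"rz":-0.13,"gripper":85},
  {"x":-185,"y":-92,"z":35,"rx":0,"ry":0,"rz":-0.18,"gripper":85},
  {"x":-232,"y":-115,"z":45,"rx":0,"ry":0,"rz":-0.22,"gripper":85},
  {"x":-280,"y":-138,"z":60,"rx":0,"ry":0,"rz":-0.27,"gripper":85},
  {"x":-325,"y":-161,"z":70,"rx":0,"ry":0,"rz":-0.31,"gripper":85},
  {"x":-372,"y":-184,"z":80,"rx":0,"ry":0,"rz":-0.36,"gripper":85},
  {"x":-420,"y":-208,"z":90,"rx":0,"ry":0,"rz":-0.4,"gripper":85},
  {"x":-465,"y":-230,"z":105,"rx":0,"ry":0,"rz":-0.445,"gripper":85},
], squeeze=45)

```text
time: 2.05
eef_pos: [0.538, 0.2157, 0.2997]
orientation: [3.142, 0.001, -2.949]
wrist_force: [-0.2, 0.4, 0.2]
gripper_width: 0.995
gripper_force: 0.0
```

```bash
python3 -c "
from h import *
rel(.5365,.217,.192,3.333)
for c in('top','scene'): cv2.imwrite(f'pics/{c}1.png',env.snapshot(c)[:,:,::-1])"
```

```text
t 2.05 pos [0.538  0.2157 0.2997] ori [ 3.1416e+00  1.0000e-03 -2.9493e+00] j [ 0.248  0.216  1.575 -0.     1.349 -1.515] F [-0.23  0.35  0.17]
shift mm [  1.3   1.5 107.7] rz 0.0009
```

View pics/scene1.png

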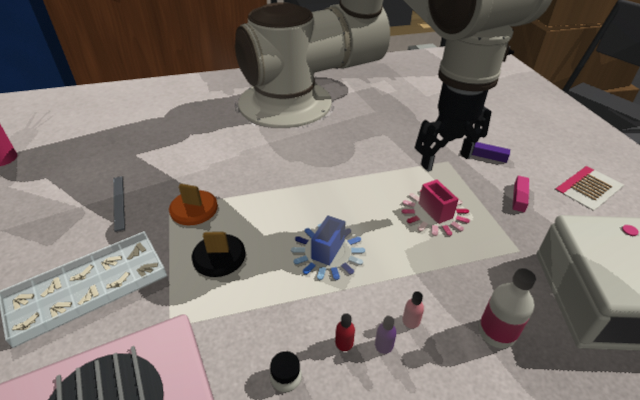

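Scene view: the open fingers, at about (430,163) and (470,155), are above the pink hub at (438,200) and spread across its width. The projection of the fingertips agrees with this, so I descend.

Emit:
play_rows([
  {"x":0,"y":0,"z":20,"rx":0,"ry":0,"rz":0,"gripper":85},
  {"x":0,"y":0,"z":40,"rx":0,"ry":0,"rz":0,"gripper":85},
  {"x":0,"y":0,"z":60,"rx":0,"ry":0,"rz":0,"gripper":85},
  {"x":0,"y":0,"z":75,"rx":0,"ry":0,"rz":0,"gripper":85},
  {"x":0,"y":0,"z":88,"rx":0,"ry":0,"rz":0,"gripper":85},
  {"x":0,"y":0,"z":98,"rx":0,"ry":0,"rz":0,"gripper":85},
  {"x":0,"y":0,"z":105,"rx":0,"ry":0,"rz":0,"gripper":85},
  {"x":0,"y":0,"z":108,"rx":0,"ry":0,"rz":0,"gripper":85},
  {"x":0,"y":0,"z":108,"rx":0,"ry":0,"rz":0,"gripper":85},
  {"x":0,"y":0,"z":108,"rx":0,"ry":0,"rz":0,"gripper":85},
])

```text
time: 3.4
eef_pos: [0.5368, 0.2172, 0.192]
orientation: [-3.142, 0.001, -2.95]
wrist_force: [0.3, 0.7, -0.3]
gripper_width: 0.997
gripper_force: 0.0
```

```bash
python3 -c "
from h import *
rel(.5365,.217,.192,3.333)
a=[cv2.resize(env.snapshot(c)[y:y+90,x:x+80],None,fx=5,fy=5,interpolation=cv2.INTER_CUBIC) for c,x,y in(('top',155,120),('scene',400,145))]
cv2.imwrite('pics/crop3.png',np.hstack(a)[:,:,::-1])"
```

```text
t 3.4 pos [0.5368 0.2172 0.192 ] ori [-3.1415e+00  5.0000e-04 -2.9504e+00] j [ 0.251  0.319  1.683 -0.     1.139 -1.511] F [ 0.26  0.7  -0.27]
shift mm [ 0.4 -0.1  0. ] rz -0.0002
```

View pics/crop3.png

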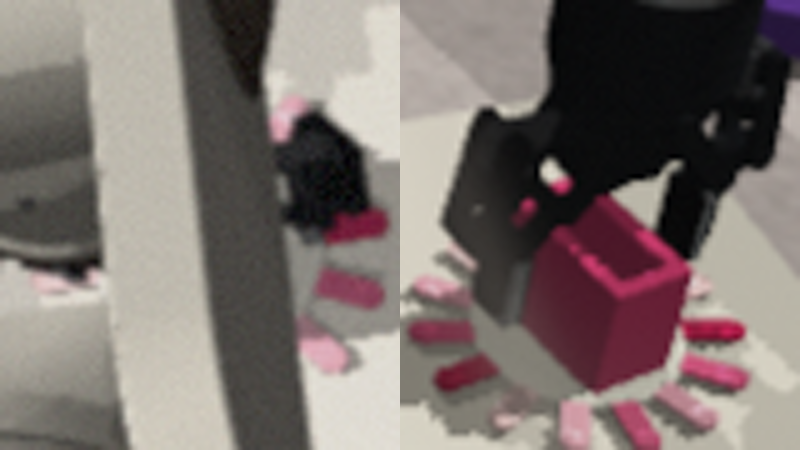

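Both fingers straddle the hub without touching it, the left pad at crop (500,290) and the right at (690,210). I close the gripper.

Emit:
play_rows([
  {"x":0,"y":0,"z":0,"rx":0,"ry":0,"rz":0,"gripper":60},
  {"x":0,"y":0,"z":0,"rx":0,"ry":0,"rz":0,"gripper":45},
  {"x":0,"y":0,"z":0,"rx":0,"ry":0,"rz":0,"gripper":30},
  {"x":0,"y":0,"z":0,"rx":0,"ry":0,"rz":0,"gripper":20},
  {"x":0,"y":0,"z":0,"rx":0,"ry":0,"rz":0,"gripper":20},
  {"x":0,"y":0,"z":0,"rx":0,"ry":0,"rz":0,"gripper":20},
  {"x":0,"y":0,"z":0,"rx":0,"ry":0,"rz":0,"gripper":20},
  {"x":0,"y":0,"z":0,"rx":0,"ry":0,"rz":0,"gripper":20},
  {"x":0,"y":0,"z":-5,"rx":0,"ry":0,"rz":0,"gripper":20},
  {"x":0,"y":0,"z":-15,"rx":0,"ry":0,"rz":0,"gripper":20},
], squeeze=45)

```text
time: 4.75
eef_pos: [0.5365, 0.2171, 0.2067]
orientation: [-3.141, -0.001, -2.95]
wrist_force: [-0.2, -0.1, -0.4]
gripper_width: 0.441
gripper_force: 45.3
```

Gripped at 37.5 mm, as expected. Now I lift, then carry and turn it by about −2.015 rad.

Emit:
play_rows([
  {"x":0,"y":0,"z":-30,"rx":0,"ry":0,"rz":0,"gripper":20},
  {"x":0,"y":0,"z":-60,"rx":0,"ry":0,"rz":0,"gripper":20},
  {"x":3,"y":-20,"z":-85,"rx":0,"ry":0,"rz":0.1,"gripper":20},
  {"x":8,"y":-45,"z":-93,"rx":0,"ry":0,"rz":0.22,"gripper":20},
  {"x":14,"y":-80,"z":-93,"rx":0,"ry":0,"rz":0.36,"gripper":20},
  {"x":20,"y":-115,"z":-93,"rx":0,"ry":0,"rz":0.5,"gripper":20},
  {"x":26,"y":-150,"z":-93,"rx":0,"ry":0,"rz":0.64,"gripper":20},
  {"x":32,"y":-185,"z":-93,"rx":0,"ry":0,"rz":0.78,"gripper":20},
  {"x":38,"y":-218,"z":-93,"rx":0,"ry":0,"rz":0.9,"gripper":20},
  {"x":43,"y":-240,"z":-93,"rx":0,"ry":0,"rz":1.0,"gripper":20},
])

```text
time: 6.0
eef_pos: [0.54, -0.028, 0.3003]
orientation: [3.142, 0.0, 2.328]
wrist_force: [-0.3, 0.0, -0.7]
gripper_width: 0.439
gripper_force: 45.3
```

```bash
python3 -c "
from h import *
rel(.544,-.237,.300,1.318)"
```

```text
t 6.0 pos [ 0.54   -0.028   0.3003] ori [3.1416e+00 4.0000e-04 2.3283e+00] j [-0.194  0.138  1.667 -0.     1.337 -0.952] F [-0.29  0.01 -0.68]
shift mm [-154.6 -140.7    0.3] rz 1.0103
```

Emit:
play_rows([
  {"x":-20,"y":-18,"z":0,"rx":0,"ry":0,"rz":0.13,"gripper":20},
  {"x":-42,"y":-38,"z":0,"rx":0,"ry":0,"rz":0.27,"gripper":20},
  {"x":-66,"y":-60,"z":0,"rx":0,"ry":0,"rz":0.42,"gripper":20},
  {"x":-90,"y":-82,"z":0,"rx":0,"ry":0,"rz":0.57,"gripper":20},
  {"x":-112,"y":-103,"z":0,"rx":0,"ry":0,"rz":0.72,"gripper":20},
  {"x":-132,"y":-121,"z":0,"rx":0,"ry":0,"rz":0.86,"gripper":20},
  {"x":-147,"y":-135,"z":0,"rx":0,"ry":0,"rz":0.96,"gripper":20},
  {"x":-155,"y":-142,"z":0,"rx":0,"ry":0,"rz":1.015,"gripper":20},
  {"x":-155,"y":-142,"z":0,"rx":0,"ry":0,"rz":1.015,"gripper":20},
  {"x":-155,"y":-142,"z":0,"rx":0,"ry":0,"rz":1.015,"gripper":20},
])

```text
time: 7.25
eef_pos: [0.5444, -0.2364, 0.3]
orientation: [3.142, -0.0, 1.319]
wrist_force: [0.5, 0.4, -1.5]
gripper_width: 0.441
gripper_force: 45.2
```

```bash
python3 -c "
from h import *
rel(.544,-.237,.300,1.318)
p=(.544,-.237,1.318); out=[]
for c,x,y in(('top',380,110),('scene',165,150)):
    b=cv2.resize(env.snapshot(c),None,fx=3.2,fy=3.2,interpolation=cv2.INTER_CUBIC)
    for bx,col in((box(p,.07,.038,.108,.168),(0,255,0)),(box(p,*KEY),(0,255,255))):
        q=np.int32((proj(c,bx)+.5)*3.2); cv2.polylines(b,[q[:4],q[4:]],True,col,1)
    out.append(b[int(y*3.2):int(y*3.2)+448,int(x*3.2):int(x*3.2)+400])
cv2.imwrite('pics/crop4.png',np.hstack(out)[:,:,::-1])"
```

```text
t 7.25 pos [ 0.5444 -0.2364  0.3   ] ori [ 3.1415 -0.      1.3193] j [-0.539  0.244  1.541  0.     1.357 -0.288] F [ 0.48  0.38 -1.49]
shift mm [-0.7 -0.2 -0. ] rz 0.0013
```

View pics/crop4.png

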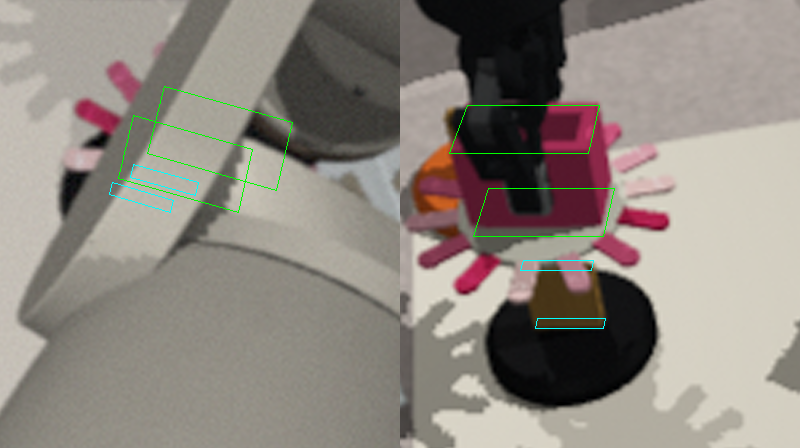

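Scene view: the wheel hangs level over the black stand, its hub at crop (530,170) above the key at (565,290). One closer crop will show the remaining offset.

```bash
python3 -c "
from h import *
im=env.snapshot('scene')[170:245,294-120:274]
cv2.imwrite('pics/crop5.png',cv2.resize(im,None,fx=8,fy=8,interpolation=cv2.INTER_CUBIC)[:,:,::-1])
for b in(box((.5444,-.2364,1.319),.07,.038,.108,.168),box((.5439,-.2373,1.318),*KEY)): print(np.round((proj('scene',b)+.5-[174,170])*8))"
```

```text
[[114. 432.]
 [441. 432.]
 [467. 311.]
 [152. 311.]
 [ 56. 224.]
 [402. 224.]
 [431. 104.]
 [ 98. 104.]]
[[264. 662.]
 [435. 662.]
 [440. 637.]
 [271. 637.]
 [228. 516.]
 [405. 516.]
 [411. 490.]
 [235. 490.]]
```

View pics/crop5.png

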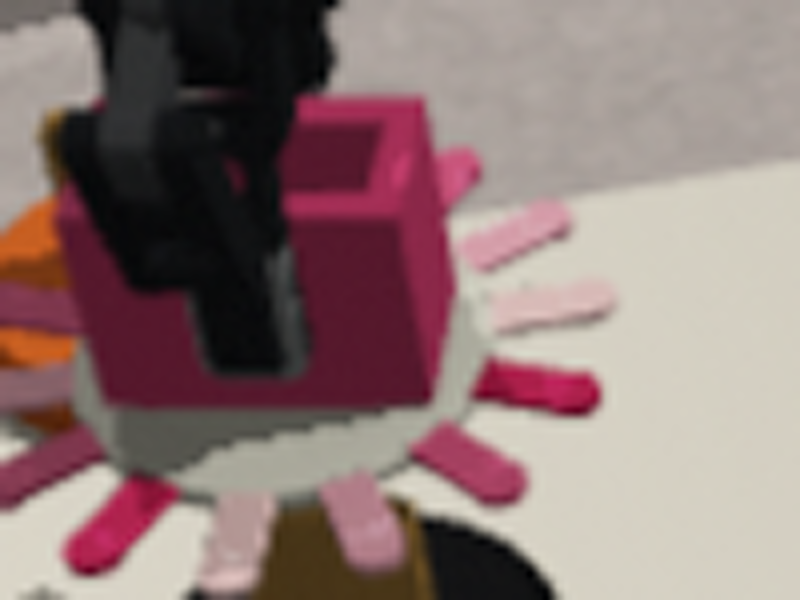

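The hub's top corners in the crop, (400,215) and (428,97), fall within about 1 px (some 2 mm) of the prediction, and the yaw agrees. That is inside the 7 mm play. I lower it with care.

Emit:
play_rows([
  {"x":0,"y":0,"z":10,"rx":0,"ry":0,"rz":0,"gripper":20},
  {"x":0,"y":0,"z":20,"rx":0,"ry":0,"rz":0,"gripper":20},
  {"x":0,"y":0,"z":30,"rx":0,"ry":0,"rz":0,"gripper":20},
  {"x":0,"y":0,"z":36,"rx":0,"ry":0,"rz":0,"gripper":20},
  {"x":0,"y":0,"z":40,"rx":0,"ry":0,"rz":0,"gripper":20},
  {"x":0,"y":0,"z":44,"rx":0,"ry":0,"rz":0,"gripper":20},
  {"x":0,"y":0,"z":48,"rx":0,"ry":0,"rz":0,"gripper":20},
  {"x":0,"y":0,"z":52,"rx":0,"ry":0,"rz":0,"gripper":20},
  {"x":0,"y":0,"z":54,"rx":0,"ry":0,"rz":0,"gripper":20},
  {"x":0,"y":0,"z":54,"rx":0,"ry":0,"rz":0,"gripper":20},
])

```text
time: 8.65
eef_pos: [0.5444, -0.2368, 0.2456]
orientation: [-3.141, 0.0, 1.318]
wrist_force: [0.2, 0.4, -1.9]
gripper_width: 0.437
gripper_force: 45.2
```

```bash
python3 -c "
from h import *
rel(.544,-.237,.208,1.318)
a=[]
for c,x,y in(('top',375,120),('scene',165,170)): a.append(cv2.resize(env.snapshot(c)[y:y+110,x:x+100],None,fx=4,fy=4,interpolation=cv2.INTER_CUBIC))
cv2.imwrite('pics/crop6.png',np.hstack(a)[:,:,::-1])"
```

```text
t 8.65 pos [ 0.5444 -0.2368  0.2456] ori [-3.1415e+00  1.0000e-04  1.3178e+00] j [-0.54   0.29   1.6   -0.     1.252 -0.287] F [ 0.19  0.39 -1.95]
shift mm [-0.3 -0.3 37.6] rz -0.0002
```

View pics/crop6.png

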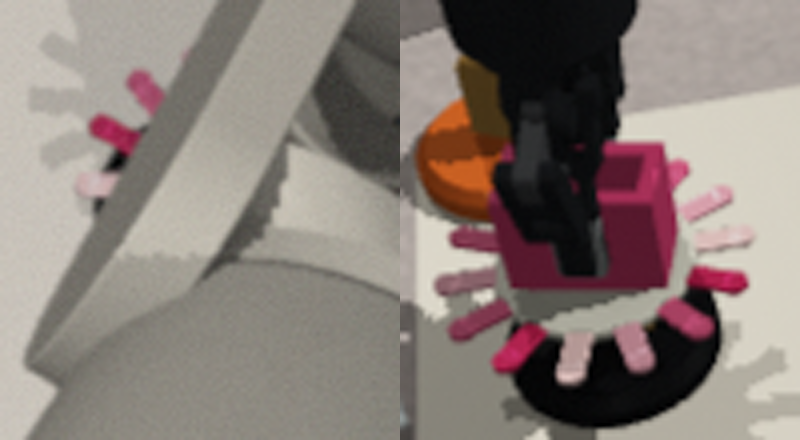

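There is no contact force beyond the wheel's weight, and the wheel is level with the key about 12 mm into the slot. I continue to just above the foot.

Emit:
play_rows([
  {"x":0,"y":0,"z":5,"rx":0,"ry":0,"rz":0,"gripper":20},
  {"x":0,"y":0,"z":10,"rx":0,"ry":0,"rz":0,"gripper":20},
  {"x":0,"y":0,"z":15,"rx":0,"ry":0,"rz":0,"gripper":20},
  {"x":0,"y":0,"z":20,"rx":0,"ry":0,"rz":0,"gripper":20},
  {"x":0,"y":0,"z":25,"rx":0,"ry":0,"rz":0,"gripper":20},
  {"x":0,"y":0,"z":29,"rx":0,"ry":0,"rz":0,"gripper":20},
  {"x":0,"y":0,"z":32,"rx":0,"ry":0,"rz":0,"gripper":20},
  {"x":0,"y":0,"z":34,"rx":0,"ry":0,"rz":0,"gripper":20},
  {"x":0,"y":0,"z":36,"rx":0,"ry":0,"rz":0,"gripper":20},
  {"x":0,"y":0,"z":36,"rx":0,"ry":0,"rz":0,"gripper":20},
])

```text
time: 10.0
eef_pos: [0.5444, -0.2368, 0.2096]
orientation: [-3.142, 0.0, 1.318]
wrist_force: [-0.2, -0.5, -0.3]
gripper_width: 0.437
gripper_force: 45.2
```

Emit:
play_rows([
  {"x":0,"y":0,"z":0.3,"rx":0,"ry":0,"rz":0,"gripper":20},
  {"x":0,"y":0,"z":0.6,"rx":0,"ry":0,"rz":0,"gripper":20},
  {"x":0,"y":0,"z":0.9,"rx":0,"ry":0,"rz":0,"gripper":20},
  {"x":0,"y":0,"z":1.2,"rx":0,"ry":0,"rz":0,"gripper":20},
  {"x":0,"y":0,"z":1.4,"rx":0,"ry":0,"rz":0,"gripper":20},
  {"x":0,"y":0,"z":1.6,"rx":0,"ry":0,"rz":0,"gripper":20},
  {"x":0,"y":0,"z":1.8,"rx":0,"ry":0,"rz":0,"gripper":20},
  {"x":0,"y":0,"z":2.0,"rx":0,"ry":0,"rz":0,"gripper":20},
  {"x":0,"y":0,"z":2.0,"rx":0,"ry":0,"rz":0,"gripper":20},
  {"x":0,"y":0,"z":2.0,"rx":0,"ry":0,"rz":0,"gripper":20},
])

```text
time: 11.25
eef_pos: [0.5444, -0.2368, 0.2079]
orientation: [3.142, 0.0, 1.318]
wrist_force: [-2.3, 1.5, 4.2]
gripper_width: 0.44
gripper_force: 45.6
```

It is seated: the height is as expected (0.208) and there is about 5 N of upward contact force. I release first, then retreat.

Emit:
play_rows([
  {"x":0,"y":0,"z":0,"rx":0,"ry":0,"rz":0,"gripper":42},
  {"x":0,"y":0,"z":0,"rx":0,"ry":0,"rz":0,"gripper":50},
  {"x":0,"y":0,"z":0,"rx":0,"ry":0,"rz":0,"gripper":65},
  {"x":0,"y":0,"z":0,"rx":0,"ry":0,"rz":0,"gripper":80},
  {"x":0,"y":0,"z":0,"rx":0,"ry":0,"rz":0,"gripper":80},
  {"x":0,"y":0,"z":0,"rx":0,"ry":0,"rz":0,"gripper":80},
  {"x":0,"y":0,"z":0,"rx":0,"ry":0,"rz":0,"gripper":80},
  {"x":0,"y":0,"z":-10,"rx":0,"ry":0,"rz":0,"gripper":80},
  {"x":0,"y":0,"z":-25,"rx":0,"ry":0,"rz":0,"gripper":80},
  {"x":0,"y":0,"z":-45,"rx":0,"ry":0,"rz":0,"gripper":80},
])

```text
time: 12.5
eef_pos: [0.5444, -0.2368, 0.2541]
orientation: [3.141, 0.0, 1.318]
wrist_force: [0.1, -0.6, -0.0]
gripper_width: 0.935
gripper_force: 0.0
```

Emit:
play_rows([
  {"x":0,"y":0,"z":-30,"rx":0,"ry":0,"rz":0,"gripper":80},
  {"x":0,"y":0,"z":-60,"rx":0,"ry":0,"rz":0,"gripper":80},
  {"x":0,"y":0,"z":-90,"rx":0,"ry":0,"rz":0,"gripper":80},
  {"x":0,"y":0,"z":-120,"rx":0,"ry":0,"rz":0,"gripper":80},
  {"x":-20,"y":0,"z":-140,"rx":0,"ry":0,"rz":0,"gripper":80},
  {"x":-50,"y":0,"z":-140,"rx":0,"ry":0,"rz":0,"gripper":80},
  {"x":-90,"y":0,"z":-140,"rx":0,"ry":0,"rz":0,"gripper":80},
  {"x":-110,"y":0,"z":-140,"rx":0,"ry":0,"rz":0,"gripper":80},
  {"x":-120,"y":0,"z":-140,"rx":0,"ry":0,"rz":0,"gripper":80},
  {"x":-120,"y":0,"z":-140,"rx":0,"ry":0,"rz":0,"gripper":80},
])

```text
time: 13.75
eef_pos: [0.5144, -0.3529, 0.3929]
orientation: [3.141, -0.0, 1.317]
wrist_force: [0.7, -0.2, -0.1]
gripper_width: 0.934
gripper_force: 0.0
```

```bash
python3 -c "
from h import *
rel(.544,-.237,.208,1.318)
a=[]
for c,x,y in(('top',375,120),('scene',165,170)): a.append(cv2.resize(env.snapshot(c)[y:y+110,x:x+100],None,fx=4,fy=4,interpolation=cv2.INTER_CUBIC))
cv2.imwrite('pics/crop7.png',np.hstack(a)[:,:,::-1])
for z in(.076,): print(np.round((proj('scene',box((.544,-.237,1.318),.07,.038,z-.06,z))+.5-[165,170])*4+[400,0]))
for q in('pink_wheel_center','blue_wheel_center'): print(q,env.find_in('scene',q))"
```

```text
t 13.75 pos [ 0.5144 -0.3529  0.3929] ori [ 3.1415e+00 -1.0000e-04  1.3175e+00] j [-0.725  0.256  1.335  0.     1.551 -0.471] F [ 0.72 -0.17 -0.09]
shift mm [119.6  -0.4 184.9] rz -0.0005
[[530. 356.]
 [681. 356.]
 [693. 295.]
 [547. 295.]
 [506. 267.]
 [665. 267.]
 [677. 206.]
 [524. 206.]]
pink_wheel_center [{'centre': [0.5636, -0.2404, 0.0277], 'score': 0.97}]
blue_wheel_center [{'centre': [0.598, -0.0365, 0.0036], 'score': 0.89}]
```

View pics/crop7.png

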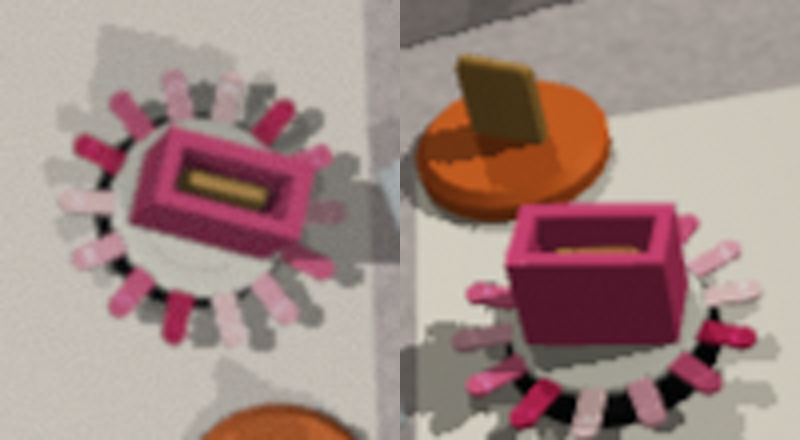

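The brass key shows inside the slot at crop (228,190). The hub's top corners, (510,263) and (675,206), match a seated wheel at z = 0.076, level on the foot. The blue wheel has not moved and the gripper is clear.

```bash
python3 -c "
from rig import env
print(env.hand_in())"
```

```text
the job is handed in; nothing more can be done
None
```

The pink wheel is seated flat on the black foot with the brass key in its slot, released only once seated; the blue wheel and the orange stand were left alone, and the job is handed in at about 14 s.

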